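# Pop open the larger clamshell test jig

### The job

Two clamshell test jigs, a large one and a small one, sit shut on the electronics bench. Press the round release button on the front of the larger jig so that its lid springs fully open to its stop, then get clear of it; leave the smaller jig shut.

Things in the scene. Friction and masses are not known exactly. Their poses are not given: they have to be found in the camera images.
- board_jig_release_top (a point): Top centre of the LARGE jig's release button: round aluminium cap, 28 mm wide, top 72 mm above the table, in a black 42 mm collar on a flat front shelf 50 mm high. Moves straight down 6 mm (1.5 N to start, 5 N at the bottom), unlatches at about 3 mm, returns. Axes: z up, x level, away from the robot to the lid and hinge. The lid's edge is 50 mm along x, a latch hook 68 mm high 34 to 44 mm.
- board_jig_lid_edge (a point): Middle of the LARGE jig's lid at its free front edge, half-way through its thickness (20 mm). z square to the lid: up when shut, tipped 100 degrees away at its stop; x to the hinge, 170 mm off along the far edge. Lid 190 mm wide, clear in an aluminium frame; fixed jig 272 x 220 mm. Latched until the button is pressed, then a light spring opens it in 1 to 2 s, later if a tool over it blocks it.
- chip_jig_release_top (a point): Top centre of the SMALL jig's release button, not to be pressed: the same button (28 mm wide, top 72 mm above the table, same axes) on a smaller fixed grey jig of the same kind, 202 mm deep and 120 mm wide, body 50 mm high. Which jig stands left and which right varies.
- chip_jig_lid_edge (a point): The same point and axes on the SMALL jig's lid (100 mm long, 90 mm wide, 20 mm thick). z points up: it is latched shut and must stay so.
Not all that is in view belongs to the job. Leave any green or orange look-alike of the part that bears chip_jig_release_top alone.

How it is judged:
By the outcome, as a careful person would: the job done as asked, in the order asked, and still so for the second after the job is handed in, with the robot touching nothing.
It also fails if it takes over 29 s, if anything falls off the work surface, if the arm or the gripper's body presses on something with over 40 N, if the wrist force passes 120 N, or if a joint passes its speed limit or range.

### The arm

A 6-joint arm with a two-finger parallel gripper is mounted at the origin on the work surface. World frame = base frame: x ahead of the robot, y to its left, z up, the work surface at z = 0. Lengths are in mm, angles in rad, forces in N, time in s.
With the tool pointing down it reaches from about 350 to 875 mm from the base axis. Payload 4.2 kg.
Tool frame: the origin (TCP) lies at the very end of the fingers, on their centre line; the grasp point (between the pads) lies 19 mm behind it; z points along the fingers, y is the line along which they close (so a half turn about z gives the same grasp; the last joint's range is limited). The gripper opens to 85 mm and grips with 20 to 120 N. Pads are 22 mm wide; open, the fingers measure 114 mm over their backs; the gripper's body (76 mm by 85 mm) begins 54 mm behind the grasp point. The pads swing forward as they close: fully open they stand 13 mm farther back than shut.
Start: joints at [1.368, 0.385, 0.008, 0, -1.194, -0.259], TCP at [278.441, 559.526, 231.312] pointing down, gripper open.
Joint ranges: [-3.14, 3.14], [-1.21, 2.06], [-1.07, 1.41], [-3.16, 2.05], [-2.99, -0.16], [-3.1, 3.1]. Speed limits (rad/s): [2.79, 2.79, 3.14, 3.14, 3.14, 3.14].

### API

Orientations are given as a unit quaternion [x, y, z, w].
In Python, from bench import read_state, get_image, camera_model, job_done gives the robot as it stands.
- The arm moves only by the shell command python3 -m handwheel 'ROWS'. ROWS is JSON, a list of rows, each a list of 7 numbers: the shift along the tool's x, y, z in m, then the turn, a rotation vector about the tool's x, y, z in rad, then the gripper's target within -1 to 1 (fully open at 1, half-way at 0, shut at -1). In form: [[dx, dy, dz, wx, wy, wz, jaw], ...]. A call has 1 to 10 rows; each row is the pose to reach, as a shift and turn from the pose commanded when the call began, along the tool's axes at that moment; what a row does not reach only later rows make up. A row lasts 1/8 s, in which the tool goes at most 62.5 mm and 10.7 degrees, less where a joint would pass 70% of its speed; a pose out of reach is approached as far as the arm can. A call with a gripper value outside its range is refused whole. The fingers move at their own pace and stop on an object; the grip force is fixed at half the most. Time passes only in rows, so rows that repeat a pose let the fingers close. It gives the time, the measured TCP pose, the force, the opening and the grip force at its end, in the units of the state.
- read_state(): the state, without advancing time (a new reading comes with each control period).
- get_image(name): name is "side" or "top"; returns (picture, depth): 420x560x3 uint8, blue, green, red; 420x560 float32, mm along the optical axis (not along the pixel's ray), 0 where there is no reading.
- camera_model(name): a dict with "K" (3x3 intrinsics, pixels), "rvec" (rotation vector, rad) and "tvec" (3), from world to camera coordinates, as OpenCV has them. Camera axes: x right, y down, z forward; pixel columns grow to the right and rows downward; lengths in mm; the calibration is good to about 2 mm. A picture is of the moment at which its call begins. camera_model takes no time and is no camera call.
- job_done(): hands the job in; it is judged then, once.
The state is a dict: "clock": time; "joints": joint angles; "joint_vel": joint speeds; "joint_efforts": joint torques, N m; "position": TCP position; "ee_rot": TCP orientation; "contact_force": force on the tool from outside, world axes, zero at the start; "wrist_torque": the same for the moment, N m; "gripper_width": finger opening in mm; "grasp_force": force on a finger pad.
Only numpy, scipy, OpenCV 4.12 (cv2) and the standard library are available. Lean on these libraries where they do the work, as an engineer would, in place of code of your own. Each camera call takes 0.05 s, during which the arm holds its last target. There are 200 camera calls.

## Working session

There is one attempt and no reset: what is moved stays moved. The work goes in short steps, Python scripts to look and compute and a shell command to move; the robot and the scene stay as the last step left them, time stands still between calls to the robot, and variables do not carry over. Pictures are saved under pics/ and viewed, at most 10 in all, crops included, and the job is handed in when it is done.

```bash
mkdir -p pics; cat > h.py <<'E'
import numpy as np,cv2
from bench import *
def look(n):
    im,d=get_image(n);m=camera_model(n);K=np.array(m["K"],float);R=cv2.Rodrigues(np.array(m["rvec"],float))[0];t=np.array(m["tvec"],float).ravel()
    v,u=np.mgrid[:420,:560];r=np.stack([u,v,np.ones_like(u)],-1)@np.linalg.inv(K).T
    P=(r*d[...,None]-t)@R
    P[d==0]=np.nan
    return im,P
E
python3 - <<'E'
from h import *
for n in("top","side"):
    im,P=look(n);cv2.imwrite(f"pics/{n}0.png",im);np.save(n+"0.npy",P)
s=read_state();print(s["position"],s["ee_rot"],s["clock"])
E
```

```text
[278.21709279 559.08378977 230.322777  ] [ 9.73449582e-01 -2.28899362e-01 -1.65039980e-04  9.83220773e-04] 0.1
```

View pics/top0.png

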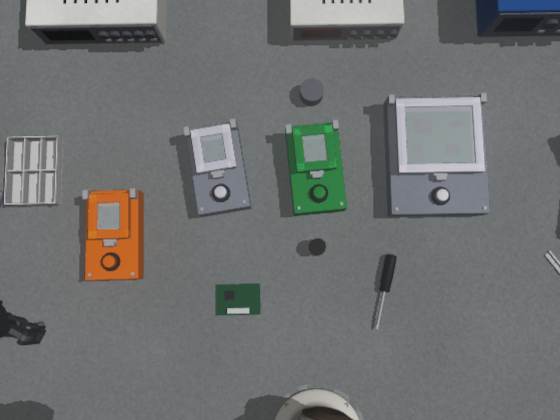

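View pics/side0.png

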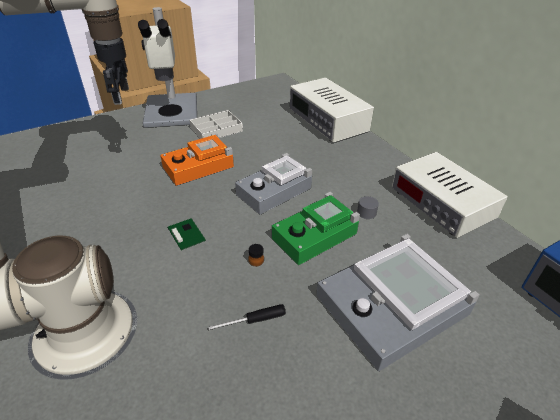

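In the top view, four buttons could be confused: the large grey jig at (442,195), the small grey at (221,193), the green at (319,193) and the orange at (110,262). I choose (442,195), which is on the only large jig. Its lid is away from the robot.

```bash
python3 - <<'E'
from h import *
from scipy.spatial.transform import Rotation as Ro
im=cv2.imread("pics/top0.png")
cv2.imwrite("pics/crop0.png",cv2.resize(im[80:230,370:510],None,fx=4,fy=4,interpolation=cv2.INTER_CUBIC))
cs=[]
for n,(u,v) in dict(top=(442,195),side=(363,306)).items():
    P=np.load(n+"0.npy");p=P[v-14:v+15,u-14:u+15].reshape(-1,3);q=p[(p[:,2]>67)&(p[:,2]<78)]
    q=q[np.linalg.norm(q[:,:2]-P[v,u,:2],axis=1)<20]
    lo,hi=q.min(0),q.max(0);print(n,P[v,u].round(1),q.mean(0).round(1),lo.round(1),hi.round(1),len(q))
P=np.load("top0.npy")
# lid plane frame direction
m=np.zeros((420,560),bool);m[80:230,375:500]=1
L=P[m];L=L[(L[:,2]>40)&(L[:,2]<62)];print("body rect",cv2.minAreaRect(L[:,:2].astype(np.float32)))
L=P[m];L=L[(L[:,2]>35)];print("all rect",cv2.minAreaRect(L[:,:2].astype(np.float32)))
s=read_state();R=Ro.from_quat(s["ee_rot"]).as_matrix();print(R.round(3))
E
```

```text
top [ 523.4 -282.    63.8] [ 524.3 -279.9   69.9] [ 511.4 -291.9   67.1] [ 538.1 -267.1   75.7] 95
side [ 519.2 -290.3   71.1] [ 523.8 -284.9   70.3] [ 510.8 -297.    67. ] [ 536.9 -272.3   74.9] 111
body rect ((620.8839721679688, -279.6713562011719), (272.9466552734375, 222.1011505126953), 0.37724584341049194)
all rect ((621.7039794921875, -279.87530517578125), (274.9640197753906, 222.0650634765625), 0.4899672865867615)
[[ 0.895 -0.446 -0.001]
 [-0.446 -0.895 -0.002]
 [ 0.     0.002 -1.   ]]
```

View pics/crop0.png

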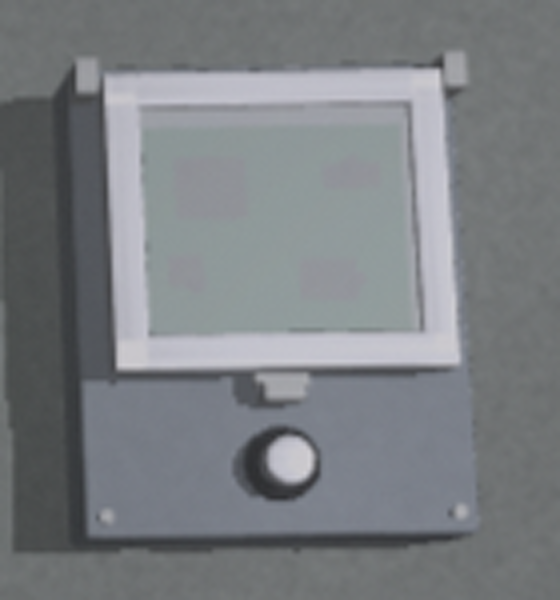

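The crop shows the round aluminium cap in its black collar at about (290,460), in front of the latch hook and the 190 mm lid. This is the large grey jig, and it is square to the world axes. The button is at about (524,-282). I'll cross at safe height with the fingers shut.

```bash
python3 -m handwheel '[[0.041,0.044,0,0,0,-0.046,-1],[0.082,0.088,0,0,0,-0.092,-1],[0.123,0.132,0,0,0,-0.138,-1],[0.164,0.176,0,0,0,-0.184,-1],[0.205,0.22,0,0,0,-0.23,-1],[0.246,0.264,0,0,0,-0.276,-1],[0.287,0.308,0,0,0,-0.322,-1],[0.328,0.352,0,0,0,-0.368,-1],[0.369,0.396,0,0,0,-0.414,-1],[0.41,0.44,0,0,0,-0.462,-1]]'; python3 - <<'E'
from h import *
from scipy.spatial.transform import Rotation as Ro
s=read_state();R=Ro.from_quat(s["ee_rot"]).as_matrix();print(R.round(3),s["position"],s["gripper_width"],s["joints"],R.T@(np.array([521,-282,130])-s["position"]))
E
```

```text
clock: 1.35
position: [449.5, -19.0, 231.3]
ee_rot: [1.0, 0.001, 0.0, -0.0]
contact_force: [0.9, -0.1, 0.3]
gripper_width: 0.0
grasp_force: 0.0
[[ 1.     0.002  0.   ]
 [ 0.002 -1.     0.   ]
 [ 0.    -0.    -1.   ]] [449.51064842 -18.98954638 231.33386928] 0.026227231199271207 [ 3.20836219e-01  8.19398577e-02 -3.97474104e-01 -8.20712204e-05
 -1.09102647e+00  1.25208378e+00] [ 70.90867538 263.17730009 101.30867505]
```

```bash
python3 -m handwheel '[[0.014,0.053,0,0,0,0,-1],[0.028,0.106,0.01,0,0,0,-1],[0.042,0.159,0.03,0,0,0,-1],[0.056,0.212,0.06,0,0,0,-1],[0.07,0.25,0.09,0,0,0,-1],[0.072,0.264,0.1,0,0,0,-1],[0.072,0.264,0.1,0,0,0,-1],[0.072,0.264,0.1,0,0,0,-1]]'; python3 - <<'E'
from h import *
im,P=look("side");cv2.imwrite("pics/side1.png",cv2.resize(im[180:390,270:500],None,fx=2.5,fy=2.5))
s=read_state();print(s["position"],s["ee_rot"])
E
```

```text
clock: 2.35
position: [521.9, -280.2, 132.6]
ee_rot: [1.0, 0.001, 0.001, 0.0]
contact_force: [0.7, 0.1, 0.7]
gripper_width: 0.3
grasp_force: 0.0
[ 522.01592512 -280.049161    132.91225187] [9.99998848e-01 9.04777440e-04 1.18369934e-03 2.91295838e-04]
```

View pics/side1.png

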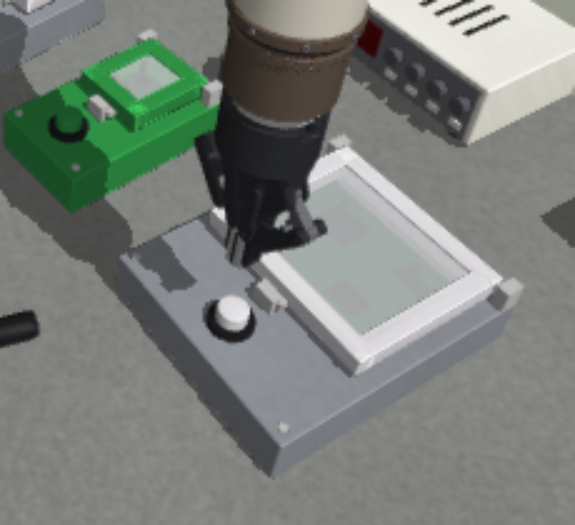

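The closed fingertip hangs over the button (crop (238,265) above (235,310)), and the knuckles spread along y, clear of the lid. Now I'll press.

```bash
python3 -m handwheel '[[0,0.002,0.03,0,0,0,-1],[0,0.002,0.05,0,0,0,-1],[0,0.002,0.055,0,0,0,-1],[0,0.002,0.058,0,0,0,-1],[0,0.002,0.061,0,0,0,-1],[0,0.002,0.063,0,0,0,-1],[0,0.002,0.064,0,0,0,-1],[0,0.002,0.064,0,0,0,-1]]'
```

```text
clock: 3.4
position: [522.3, -283.1, 68.0]
ee_rot: [1.0, 0.0, 0.001, 0.0]
contact_force: [1.4, 1.9, 4.3]
gripper_width: -0.3
grasp_force: 1.9
```

```bash
python3 -m handwheel '[[0,0,0.001,0,0,0,-1],[0,0,0.0015,0,0,0,-1],[0,0,-0.01,0,0,0,-1],[-0.02,0,-0.03,0,0,0,-1],[-0.06,0,-0.06,0,0,0,-1],[-0.11,0,-0.09,0,0,0,-1],[-0.13,0,-0.12,0,0,0,-1],[-0.13,0,-0.15,0,0,0,-1],[-0.13,0,-0.15,0,0,0,-1],[-0.13,0,-0.15,0,0,0,-1]]';python3 -m handwheel '[[0,0,0,0,0,0,-1],[0,0,0,0,0,0,-1],[0,0,0,0,0,0,-1],[0,0,0,0,0,0,-1],[0,0,0,0,0,0,-1],[0,0,0,0,0,0,-1],[0,0,0,0,0,0,-1],[0,0,0,0,0,0,-1],[0,0,0,0,0,0,-1],[0,0,0,0,0,0,-1]]'; python3 - <<'E'
from h import *
im,P=look("side");cv2.imwrite("pics/side2.png",im)
im,T=look("top");cv2.imwrite("pics/top2.png",im)
for n,Q in(("s",P),("t",T)):
    q=Q.reshape(-1,3);q=q[(q[:,0]>640)&(q[:,0]<850)&(abs(q[:,1]+280)<90)&(q[:,2]>90)];print(n,len(q),np.nanmin(q,0) if len(q) else 0,np.nanmax(q,0) if len(q) else 0)
    if len(q)>50: print(np.polyfit(q[:,2],q[:,0],1))
E
```

```text
clock: 4.65
position: [390.4, -282.8, 216.5]
ee_rot: [1.0, -0.0, -0.001, -0.001]
contact_force: [-0.7, 0.2, 0.1]
gripper_width: 0.3
grasp_force: 0.0
clock: 5.9
position: [391.5, -283.1, 217.3]
ee_rot: [1.0, 0.0, -0.0, -0.0]
contact_force: [-0.4, -0.2, 0.3]
gripper_width: 0.3
grasp_force: 0.0
s 4336 [ 748.86927879 -369.98278592   90.07367041] [ 796.10672067 -190.03931523  230.07399205]
[1.18784720e-01 7.54512904e+02]
t 3249 [ 750.72221824 -369.94836999   90.05630843] [ 796.42459525 -190.04020142  233.16818373]
[1.33155439e-01 7.52185492e+02]
```

View pics/side2.png

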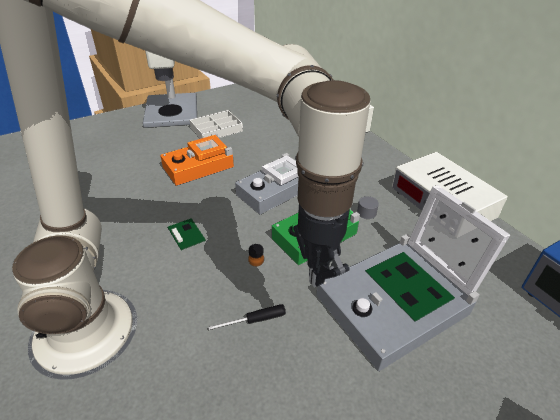

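View pics/top2.png

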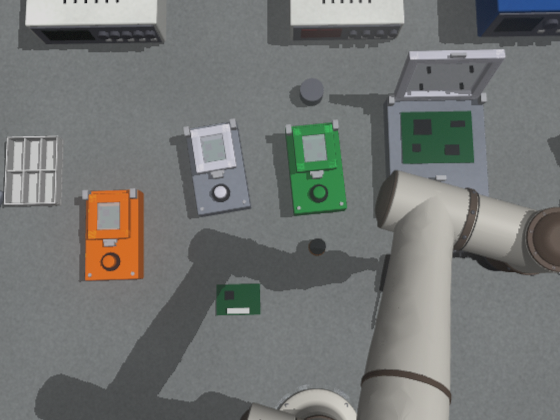

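The lid stands open in both views (side (460,240), top (448,75)), and the small jig is still shut. I'll wait a second, then check the lid angle has settled at its 100° stop.

```bash
python3 -m handwheel '[[0,0,0,0,0,0,-1],[0,0,0,0,0,0,-1],[-0.01,0,-0.03,0,0,0,-1],[-0.01,0,-0.03,0,0,0,-1],[-0.01,0,-0.03,0,0,0,-1],[-0.01,0,-0.03,0,0,0,-1],[-0.01,0,-0.03,0,0,0,-1],[-0.01,0,-0.03,0,0,0,-1]]'; python3 - <<'E'
from h import *
im,P=look("side")
old=P.reshape(-1,3)
for y0,y1 in((-368,-356),(-204,-192),(-340,-220)):
    q=old[(old[:,0]>640)&(old[:,0]<850)&(old[:,1]>y0)&(old[:,1]<y1)&(old[:,2]>90)&(old[:,2]<225)]
    f=[q[(q[:,2]>z)&(q[:,2]<=z+15)] for z in range(90,225,15)]
    X=[(g[:,2].mean(),np.percentile(g[:,0],20)) for g in f if len(g)>3];X=np.array(X)
    print(len(q),90+np.degrees(np.arctan(np.polyfit(*X.T,1)[0])),X.round(0).tolist())
T=look("top")[1].reshape(-1,3);q=T[(T[:,0]>640)&(T[:,0]<850)&(abs(T[:,1]+280)<90)&(T[:,2]>90)];print(np.nanmax(q,0))
E
```

```text
clock: 7.0
position: [381.5, -283.0, 246.9]
ee_rot: [1.0, 0.0, -0.0, -0.0]
contact_force: [0.2, 0.1, 0.2]
gripper_width: -0.0
grasp_force: 0.0
321 100.4893770194144 [[97.0, 752.0], [113.0, 755.0], [127.0, 758.0], [142.0, 761.0], [158.0, 764.0], [173.0, 766.0], [188.0, 769.0], [203.0, 772.0], [217.0, 775.0]]
260 100.40333571315058 [[98.0, 752.0], [113.0, 754.0], [128.0, 758.0], [143.0, 760.0], [158.0, 763.0], [173.0, 766.0], [188.0, 768.0], [203.0, 771.0], [218.0, 775.0]]
2779 94.79743734711826 [[98.0, 765.0], [112.0, 768.0], [127.0, 771.0], [142.0, 773.0], [157.0, 776.0], [172.0, 778.0], [186.0, 782.0], [206.0, 772.0], [217.0, 774.0]]
[ 796.45191833 -190.07486059  230.77076794]
```

The lid is at 100°, its stop, and the arm is clear.

```bash
python3 -c "from bench import *;print(job_done())"
```

```text
the job is handed in; nothing more can be done
None
```

I pressed the large jig's release button; its lid sprang open to its 100° stop, the small jig stayed shut, the arm is clear, and the job was handed in at about 7 s.

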